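# Open the orange paint pot

### The job

The pumpkins are to be painted next: open the pot of orange paint by turning its cap a quarter turn anticlockwise (seen from above) and lifting it off, then set the cap down, without dropping it, upright and wholly on the blue tile, and let go. Leave the blue and green pots closed.

Things in the scene. Friction and masses are not known exactly. Their poses are not given: they have to be found in the camera images.
- orange_cap_center (a point): Centre (on the axis, half-way up) of the orange ribbed cap, an upright cylinder 46 mm across, 44 mm tall, 50 g, z up along its axis, on a fixed white pot with an orange band. Closed, it cannot be lifted or turned clockwise; turned anticlockwise by 65 to 100 degrees (best 80 to 85) it is free and lifts straight up, clear after 25 mm. It turns easily. It stands upright on its rim.
- blue_cap_center (a point): Centre of the same kind of cap in blue, on a blue-banded pot, to be left closed. The three pots stand in a row across the table in any order. Each closed cap spans 64 to 108 mm above the table; below it are only the 44 mm wide pot and, at the table, a round black rubber base 68 mm across, 12 mm high.
- green_cap_center (a point): Centre of the same kind of cap in green, on a green-banded pot, to be left closed; sizes as the others.
- tile: Flat blue ceramic tile lying on the table nearer to the robot than the pots, 130 x 130 x 8 mm, fixed. Origin: centre of its underside, so its top is 8 mm above the origin; x and y along its sides, z up.
Things that resemble listed ones, but are neither listed nor needed, are in the scene too. What is shaped like the part that bears orange_cap_center but pink or purple is not meant.

How it is judged (in metres and radians):
On the way, in this order (a step that is already met when the one before it is completed fails the run):
1. the orange cap is held by the fingers, lifted clear above its pot (height (world z) of orange_cap_center above 0.108 m and contact force between the fingers and orange_cap above 0.3 N), for 0.1 s.
2. the orange cap, still held, is over the tile with its underside less than 20 mm above it (x of orange_cap_center in the frame of tile between -0.048 and 0.048 m and y of orange_cap_center in the frame of tile between -0.048 and 0.048 m and z of orange_cap_center in the frame of tile below 0.05 m and contact force between the fingers and orange_cap above 0.3 N), for 0.05 s.
At the end, for the whole second after the job is handed in: The orange cap stands upright (within 10 degrees) and at rest on the blue tile, its centre within 48 mm of the tile's centre along each side, released; the blue and green caps are still on their pots (within 10 mm of where they were) (x of orange_cap_center in the frame of tile between -0.048 and 0.048 m and y of orange_cap_center in the frame of tile between -0.048 and 0.048 m and z of orange_cap_center in the frame of tile between 0.024 and 0.036 m and angle between orange_cap_center's own z axis and vertical below 0.18 rad and linear speed of orange_cap below 0.02 m/s and distance of each of blue_cap_center, green_cap_center from where it was at the start of the episode below 0.01 m); the robot touches nothing.
It fails at once if the blue cap is taken off or shifted by more than 10 mm (distance of blue_cap_center from where it was at the start of the episode above 0.01 m).
It fails at once if the green cap is taken off or shifted by more than 10 mm (distance of green_cap_center from where it was at the start of the episode above 0.01 m).
It also fails if it takes over 45 s, if anything falls off the work surface, if the arm or the gripper's body presses on something with over 40 N, if the wrist force passes 120 N, or if a joint passes its speed limit or range.

### The arm

A 6-joint arm with a two-finger parallel gripper is mounted at the origin on the work surface. World frame = base frame: x ahead of the robot, y to its left, z up, the work surface at z = 0. Lengths are in mm, angles in rad, forces in N, time in s.
With the tool pointing down it reaches from about 350 to 875 mm from the base axis. Payload 4.2 kg.
Tool frame: the origin (TCP) lies between the finger pads; the fingertips stand 14 mm ahead of it and the grasp point (between the pads) lies 5 mm behind it; z points along the fingers, y is the line along which they close (so a half turn about z gives the same grasp; the last joint's range is limited). The gripper opens to 85 mm and grips with 20 to 120 N. Pads are 22 mm wide; open, the fingers measure 114 mm over their backs; the gripper's body (76 mm by 85 mm) begins 54 mm behind the grasp point. The pads swing forward as they close: fully open they stand 13 mm farther back than shut.
Start: joints at [-1.01, 0.385, 0.008, 0, -1.194, -0.259], TCP at [185.79, -596.725, 245.312] pointing down, gripper open.
Joint ranges: [-3.14, 3.14], [-1.21, 2.06], [-1.07, 1.41], [-3.16, 2.05], [-2.99, -0.16], [-3.1, 3.1]. Speed limits (rad/s): [2.79, 2.79, 3.14, 3.14, 3.14, 3.14].

### API

Orientations are given as a unit quaternion [x, y, z, w].
In Python, from bench import * gives the robot as it stands.
- The arm moves only by the tool carry_out, never from a script. Its argument "motion" is a list of rows, each a list of 7 numbers: the turn, a rotation vector about the tool's x, y, z in rad, then the shift along the tool's x, y, z in mm, then the opening, from -1 (shut) to 1 (fully open), so that 0 is half open. A call has 1 to 5 rows; each row is the pose to reach, as a shift and turn from the pose commanded when the call began, along the tool's axes at that moment; what a row does not reach only later rows make up. A row lasts 1/8 s, in which the tool goes at most 62.5 mm and 10.7 degrees, less where a joint would pass 70% of its speed; a pose out of reach is approached as far as the arm can. A call with a gripper value outside its range is refused whole. The fingers move at their own pace and stop on an object; the grip force is fixed at half the most. Time passes only in rows, so rows that repeat a pose let the fingers close. It gives the time, the measured TCP pose, the force, the opening and the grip force at its end, in the units of the state.
- read_state(): the state, without advancing time (a new reading comes with each control period).
- get_image(name): name is "scene" or "top" or "wrist"; returns a dict with "color" (480x640x3 uint8, blue, green, red), "mtx" (3x3 intrinsics, pixels), "position" and "orientation" of the camera in the world. Camera axes: x right, y down, z forward; pixel columns grow to the right and rows downward; lengths in mm; the calibration is good to about 2 mm. A picture is of the moment at which its call begins. There is no depth.
- job_done(): hands the job in; it is judged then, once.
The state is a dict: "clock": time; "joints": joint angles; "joint_vel": joint speeds; "joint_efforts": joint torques, N m; "position": TCP position; "ee_rot": TCP orientation; "contact_force": force on the tool from outside, world axes, zero at the start; "wrist_torque": the same for the moment, N m; "gripper_width": finger opening in mm; "grasp_force": force on a finger pad.
Only numpy, scipy, OpenCV 4.12 (cv2) and the standard library are available. Lean on these libraries where they do the work, as an engineer would, in place of code of your own. Each camera call takes 0.05 s, during which the arm holds its last target. There are 200 camera calls.

## Working session

There is one attempt and no reset: what is moved stays moved. The work goes in short steps, Python scripts to look and compute and a tool call to move; the robot and the scene stay as the last step left them, time stands still between calls to the robot, and variables do not carry over. Pictures are saved under pics/ and viewed, at most 10 in all, crops included, and the job is handed in when it is done.

Besides the shell and the picture viewer there is one more tool, called after "Request:" as name([rows], argument=value, ...), one row to a line, values as JSON. carry_out: Moves the arm, as the interface text tells. Its arguments: {"type":"object","properties":{"motion":{"type":"array"}},"required":["motion"]}

```bash
ls; mkdir -p pics; python3 - <<'E'
from bench import *
import cv2,pickle
d={}
for n in("scene","top"):
    d[n]=get_image(n); cv2.imwrite(f"pics/{n}0.png",d[n]["color"]); print(n,d[n]["position"],d[n]["orientation"],d[n]["mtx"])
pickle.dump(d,open("d0.pkl","wb"))
s=read_state();print(s)
E
```

```text
pics
scene [1118.66979276 -308.22908758  693.93093972] [ 0.78509132  0.49155736 -0.20037771 -0.31914222] [[466.64980735   0.         325.15695585]
 [  0.         466.64980735 240.01142983]
 [  0.           0.           1.        ]]
top [ 351.78449283  -26.5733405  1103.48014769] [-0.68631748  0.71878083 -0.08117638  0.07571539] [[581.3341485    0.         324.77095365]
 [  0.         581.3341485  232.85843869]
 [  0.           0.           1.        ]]
{'clock': 0.1, 'joints': array([-1.01039525e+00,  3.85492601e-01,  6.76457740e-03, -4.13694584e-04,
       -1.19398531e+00, -2.58589745e-01]), 'joint_vel': array([ 0.00076894,  0.00021513,  0.00176692,  0.00352414, -0.00128242,
       -0.00265103]), 'joint_efforts': array([-6.85632094e-04, -3.93319345e+01,  1.88928115e+01,  4.19803128e+00,
       -2.62852685e-03,  1.10047694e-05]), 'position': array([ 185.64520702, -596.28345355,  244.32710216]), 'ee_rot': array([-1.50258068e-01,  9.88646326e-01,  9.55803250e-04, -2.05257634e-04]), 'contact_force': array([ 0.07297145, -1.09928785,  0.24041059]), 'wrist_torque': array([0.02617961, 0.04169839, 0.00944115]), 'grasp_force': 0.0, 'gripper_width': 85.54112206606203}
```

View pics/scene0.png

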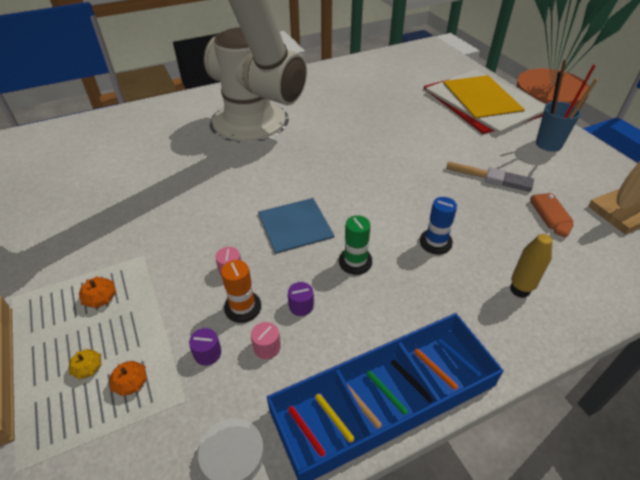

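View pics/top0.png

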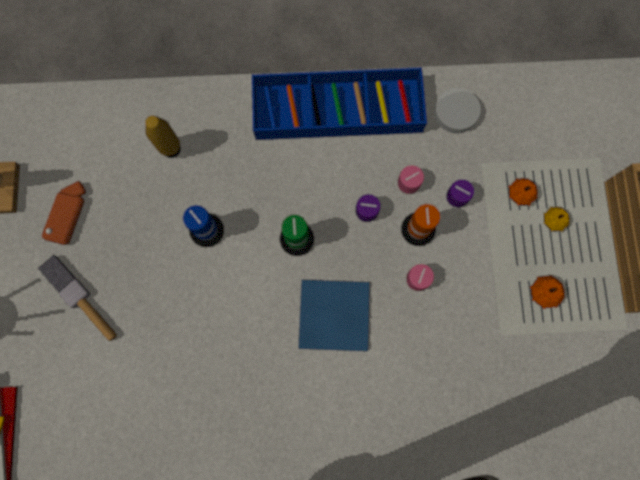

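Scene: the orange-capped pot is at (237,285), green at (356,240), blue at (440,222), and the tile at (295,224). In the top view they are at (426,217), (295,228), (198,218) and (335,315).

Things that could be mistaken for the orange cap, with top-view pixels:
- pumpkins at (523,190) and (548,290)
- yellow pumpkin at (557,218)
- pink caps at (411,179) and (421,277)
- purple caps at (368,207) and (461,192)
- orange crayon at (293,105)
- orange-red tool at (65,213)

I choose (426,217), because it is the only orange cap on a pot with a black base, in the row with green and blue.

```bash
cat > h.py <<'E'
import cv2,numpy as np
from scipy.spatial.transform import Rotation as R
def ray(im,p):
    d=R.from_quat(im["orientation"]).as_matrix()@np.linalg.inv(im["mtx"])@np.array([p[0],p[1],1.])
    return np.array(im["position"],float),d/np.linalg.norm(d)
def plane(im,p,z):
    o,d=ray(im,p); return o+d*(z-o[2])/d[2]
def tri(a,p,b,q):
    o1,d1=ray(a,p);o2,d2=ray(b,q)
    A=np.stack([d1,-d2],1);t=np.linalg.lstsq(A,o2-o1,rcond=None)[0]
    x,y=o1+t[0]*d1,o2+t[1]*d2; return (x+y)/2,np.linalg.norm(x-y)
def blob(im,lo,hi,near):
    m=cv2.inRange(cv2.cvtColor(im["color"],cv2.COLOR_BGR2HSV),lo,hi)
    m=cv2.morphologyEx(m,cv2.MORPH_CLOSE,np.ones((7,7)))
    n,l,s,c=cv2.connectedComponentsWithStats(m)
    k=[i for i in range(1,n) if s[i,4]>80]
    i=min(k,key=lambda i:np.hypot(*(c[i]-near))); 
    return c[i],s[i],(l==i).astype(np.uint8)
E
python3 - <<'E'
import pickle;from h import *
d=pickle.load(open("d0.pkl","rb"));T,S=d["top"],d["scene"]
C={"orange":((5,170,90),(16,255,255),(426,215),(237,275)),"green":((50,120,40),(85,255,255),(295,228),(356,230)),"blue":((105,150,60),(125,255,255),(198,218),(440,212))}
for k,(lo,hi,a,b) in C.items():
    c,s,_=blob(T,lo,hi,a);e,t,_=blob(S,lo,hi,b)
    print(k,c,s,e,t,"tri",tri(T,c,S,e),"z86",plane(T,c,86)[:2],plane(S,e,86)[:2])
for im,n in((T,(335,315)),(S,(295,224))):
    c,s,m=blob(im,(95,90,50),(112,255,255),n)
    q=cv2.boxPoints(cv2.minAreaRect(cv2.findContours(m,0,2)[0][0])) if im is T else cv2.approxPolyDP(cv2.findContours(m,0,2)[0][0],8,True)[:,0]
    print("tile",c,s,plane(im,c,8)); print([plane(im,p,8)[:2].round() for p in q])
for k in ((411,179),(421,277),(368,207),(461,192)): print(k,plane(T,k,44)[:2].round())
cv2.imwrite("pics/crop.png",np.hstack([cv2.resize(T["color"][165:265,375:475],(400,400),interpolation=2),cv2.resize(S["color"][240:340,190:290],(400,400),interpolation=2)]))
E
```

```text
orange [424.66666667 218.25429553] [410 205  30  30 582] [237.31773879 282.41130604] [ 221  260   33   50 1026] tri (array([ 602.43303037, -223.57065377,   76.73808652]), np.float64(0.9717962645061389)) z86 [ 600.29776237 -221.32540758] [ 609.99722427 -225.28894229]
green [294.56666667 231.21060606] [282 215  26  34 660] [356.52184179 237.16174734] [344 216  26  47 847] tri (array([590.38915496,  13.93427575,  70.00366125]), np.float64(1.85127008067236)) z86 [587.08733988  14.13906599] [603.67119333   4.7962727 ]
blue [195.56694561 218.29707113] [184 206  25  31 478] [442.56610169 212.0220339 ] [431 198  25  29 590] tri (array([617.54628545, 189.13051395,  86.77997476]), np.float64(5.2268988897647715)) z86 [619.16041513 191.64949895] [616.34693595 186.94342348]
tile [334.16553089 315.05957353] [ 299  281   70   69 4549] [440.75951059 -51.14993667   8.        ]
[array([384.,  17.]), array([510.,   8.]), array([ 499., -121.]), array([ 374., -108.])]
tile [294.77028664 225.0484457 ] [ 259  199   74   53 2477] [448.66415075 -55.47029759   8.        ]
[array([388.,  13.]), array([ 380., -111.]), array([ 500., -121.]), array([512.,   1.])]
(411, 179) [ 689. -210.]
(421, 277) [ 500. -213.]
(368, 207) [ 637. -124.]
(461, 192) [ 659. -303.]
```

View pics/crop.png

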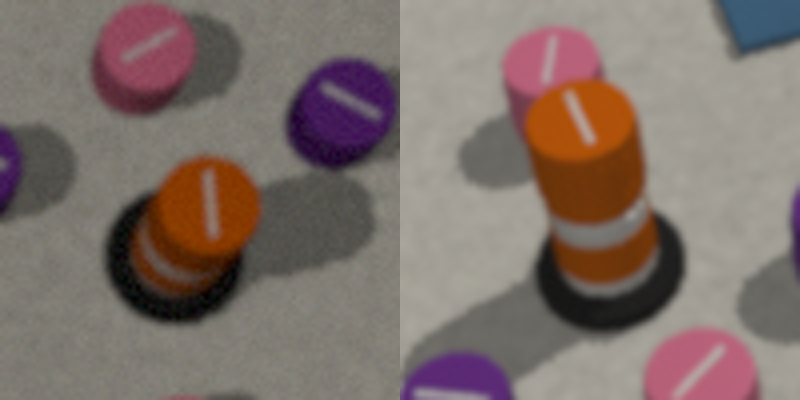

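The crop confirms the orange cap on its pot. The top-disc centre is at about top (427.2,216.5) and scene (235.6,269.9); the black base is at about top (419.5,228.5).

```bash
python3 - <<'E'
import pickle;from h import *
d=pickle.load(open("d0.pkl","rb"));T,S=d["top"],d["scene"]
a,b=(427.2,216.5),(235.6,269.9)
print(tri(T,a,S,b),plane(T,a,108),plane(S,b,108),plane(T,(419.5,228.5),10))
from bench import read_state
s=read_state();r=R.from_quat(s["ee_rot"]);print(r.as_matrix().round(3))
tgt=np.array([601,-227,200.]);print("shift tool",r.inv().apply(tgt-s["position"]))
E
```

```text
(array([ 598.79501838, -222.20951881,  104.72726913]), np.float64(0.6009148092533454)) [ 597.90777221 -221.85988814  108.        ] [ 601.79918624 -222.40833806  108.        ] [ 598.95821076 -224.17053059   10.        ]
[[-0.955 -0.297 -0.001]
 [-0.297  0.955  0.002]
 [ 0.     0.002 -1.   ]]
shift tool [-506.32048135  229.11780646   44.71427093]
```

Request:
carry_out([
  [0, 0, 0, -55, 25, 0, 1],
  [0, 0, 0, -110, 50, 0, 1],
  [0, 0, 0, -165, 76, 0, 1],
  [0, 0, 0, -220, 101, 0, 1],
  [0, 0, 0, -275, 127, 0, 1],
])

```text
clock: 0.72
position: [411.7, -392.1, 245.0]
ee_rot: [-0.15, 0.989, 0.0, -0.0]
contact_force: [0.9, -1.8, 0.8]
gripper_width: 85.3
grasp_force: 0.0
```

Request:
carry_out([
  [0, 0, 0, -55, 25, 10, 1],
  [0, 0, 0, -110, 50, 20, 1],
  [0, 0, 0, -165, 76, 30, 1],
  [0, 0, 0, -231, 106, 40, 1],
  [0, 0, 0, -231, 106, 40, 1],
])

```text
clock: 1.35
position: [601.4, -220.9, 203.3]
ee_rot: [-0.152, 0.988, 0.001, -0.001]
contact_force: [-1.3, 0.6, -0.4]
gripper_width: 85.4
grasp_force: 0.0
```

```bash
python3 - <<'E'
from bench import *;from h import *;import pickle
w=get_image("wrist");s=read_state();pickle.dump((w,s),open("w1.pkl","wb"));cv2.imwrite("pics/w1.png",w["color"])
print(s["position"],s["ee_rot"],s["joints"],s["clock"],s["contact_force"])
c,t,m=blob(w,(5,170,60),(18,255,255),(320,240));print(c,t,cv2.fitEllipse(max(cv2.findContours(m,0,2)[0],key=len)),plane(w,c,108),w["position"])
E
```

```text
[ 601.15812487 -221.48005741  203.53793362] [-1.51953710e-01  9.88386999e-01  4.41291202e-04 -1.00817357e-03] [-1.01058726e-01  4.41766471e-01 -9.56896478e-03 -3.86833006e-04
 -1.12163421e+00 -1.16447979e+00] 1.4 [ 0.5371128  -0.12137307 -0.27280115]
[315.16878124 228.09419454] [ 279  181   73   92 5202] ((315.1880798339844, 228.56658935546875), (70.29161071777344, 93.16609954833984), 1.6291195154190063) [ 592.03412315 -226.82721581  108.        ] [ 523.6175097  -247.15770493  331.65273802]
```

View pics/w1.png

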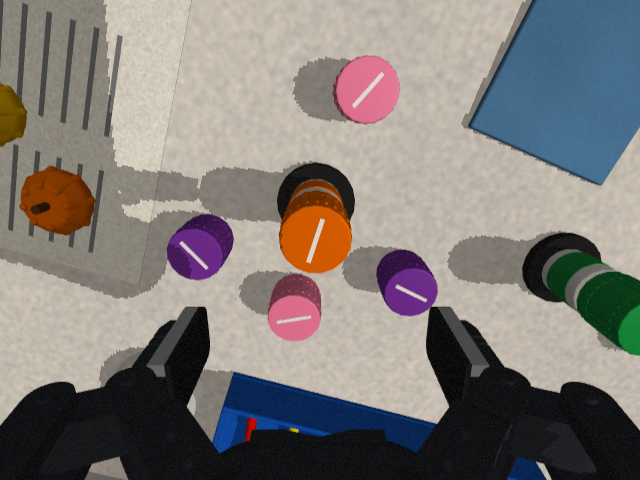

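Wrist view: the orange cap's top disc is at about (315.5,238), on the gripper's midline. Pink and purple loose caps stand around it below, and green is at the right edge.

```bash
python3 - <<'E'
from h import *;import pickle
w,s=pickle.load(open("w1.pkl","rb"))
p=plane(w,(315.5,238),108);a=plane(w,(280,238),108);b=plane(w,(351.5,238),108)
r=R.from_quat(s["ee_rot"]);print(p,np.linalg.norm(a-b),r.inv().apply(p-s["position"]),r.as_rotvec())
E
```

```text
[ 598.13139664 -224.70186754  108.        ] 44.38478580727247 [ 3.67712461 -2.27647872 95.54231682] [ 4.77070509e-01 -3.10311798e+00 -1.38546811e-03]
```

Request:
carry_out([
  [0, 0, 0, 3, -2, 30, 1],
  [0, 0, 0, 3, -2, 65, 1],
  [0, 0, 0, 3, -2, 95, 1],
  [0, 0, 0, 3, -2, 119, 1],
  [0, 0, 0, 3, -2, 119, 1],
])

```text
clock: 2.02
position: [595.0, -227.5, 84.5]
ee_rot: [-0.149, 0.989, 0.001, -0.002]
contact_force: [-0.3, -0.4, -0.3]
gripper_width: 85.3
grasp_force: 0.0
```

Request:
carry_out([
  [0, 0, 0, 0, 0, 0, 0.5],
  [0, 0, 0, 0, 0, 0, 0.3],
  [0, 0, 0, 0, 0, 0, 0],
  [0, 0, 0, 0, 0, 0, -0.2],
  [0, 0, 0, 0, 0, 0, -0.2],
])

```text
clock: 2.65
position: [597.5, -225.6, 88.1]
ee_rot: [-0.151, 0.989, 0.0, 0.001]
contact_force: [-2.4, 4.1, 5.7]
gripper_width: 44.7
grasp_force: 60.7
```

Request:
carry_out([
  [0, 0, -0.18, 0, 0, 0, -0.2],
  [0, 0, -0.36, 0, 0, 0, -0.2],
  [0, 0, -0.54, 0, 0, 0, -0.2],
  [0, 0, -0.72, 0, 0, 0, -0.2],
  [0, 0, -0.72, 0, 0, 0, -0.2],
])

```text
clock: 3.28
position: [598.7, -226.7, 88.2]
ee_rot: [-0.488, 0.873, -0.001, 0.001]
contact_force: [-0.1, 1.2, 5.5]
gripper_width: 44.5
grasp_force: 60.9
```

Request:
carry_out([
  [0, 0, -0.18, 0, 0, 0, -0.2],
  [0, 0, -0.36, 0, 0, 0, -0.2],
  [0, 0, -0.54, 0, 0, 0, -0.2],
  [0, 0, -0.72, 0, 0, 0, -0.2],
  [0, 0, -0.72, 0, 0, 0, -0.2],
])

```text
clock: 3.9
position: [599.1, -226.8, 88.2]
ee_rot: [0.764, -0.645, 0.002, -0.001]
contact_force: [1.8, 0.5, 5.5]
gripper_width: 45.0
grasp_force: 60.9
```

```bash
python3 - <<'E'
from bench import *;from h import *
s=read_state();T=get_image("top");S=get_image("scene");W=get_image("wrist")
print(s["position"],R.from_quat(s["ee_rot"]).as_matrix().round(3),s["joints"],s["contact_force"],s["wrist_torque"],s["gripper_width"])
cv2.imwrite("pics/t2.png",np.hstack([cv2.resize(S["color"][220:345,165:290],(400,400)),cv2.resize(W["color"],(400,300))[:, :].repeat(1,0) if 0 else cv2.resize(W["color"],(400,400))]))
E
```

```text
[ 599.13008575 -226.83109824   88.19906992] [[ 0.167 -0.986  0.005]
 [-0.986 -0.167 -0.001]
 [ 0.002 -0.004 -1.   ]] [-0.10950869  0.54992487 -0.146039    0.00089231 -0.87022986  0.27710441] [1.83337154 0.49843681 5.53212823] [ 0.38702522 -0.26173993  0.05613538] 44.99687729261868
```

View pics/t2.png

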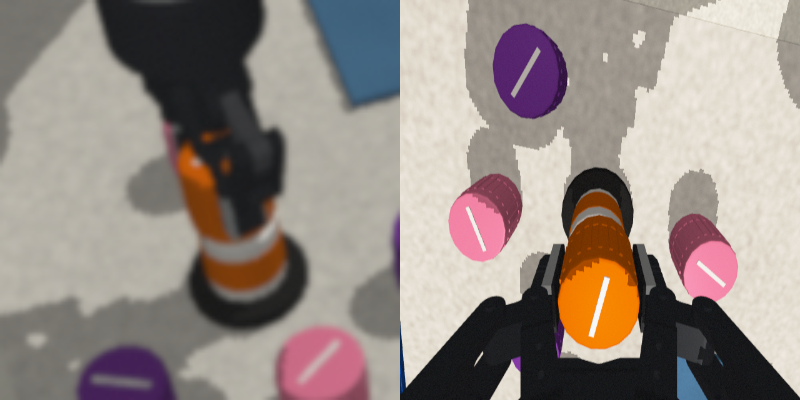

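The cap's white mark keeps its angle to the gripper in the wrist view, so the cap turned with it by 82.6°. Next is a gentle lift.

Request:
carry_out([
  [0, 0, 0, 0, 0, -5, -0.2],
  [0, 0, 0, 0, 0, -15, -0.2],
  [0, 0, 0, 0, 0, -30, -0.2],
  [0, 0, 0, 0, 0, -50, -0.2],
  [0, 0, 0, 0, 0, -60, -0.2],
])

```text
clock: 4.68
position: [597.1, -227.0, 147.9]
ee_rot: [0.764, -0.645, 0.0, -0.0]
contact_force: [0.5, -1.1, -0.3]
gripper_width: 44.9
grasp_force: 62.1
```

```bash
python3 - <<'E'
from bench import *;from h import *
s=read_state();S=get_image("scene");W=get_image("wrist")
r=R.from_quat(s["ee_rot"])
print(s["position"],s["contact_force"],s["gripper_width"],"to tile",r.inv().apply(np.array([443.,-52,s["position"][2]])-s["position"]))
cv2.imwrite("pics/t3.png",np.hstack([cv2.resize(S["color"][180:345,165:330],(400,400)),cv2.resize(W["color"],(400,400))]))
E
```

```text
[ 597.12776857 -226.98987533  147.91259097] [ 0.49979893 -1.11615383 -0.27412365] 44.886219588224584 to tile [-1.98501941e+02  1.22367414e+02 -1.44102834e-01]
```

View pics/t3.png

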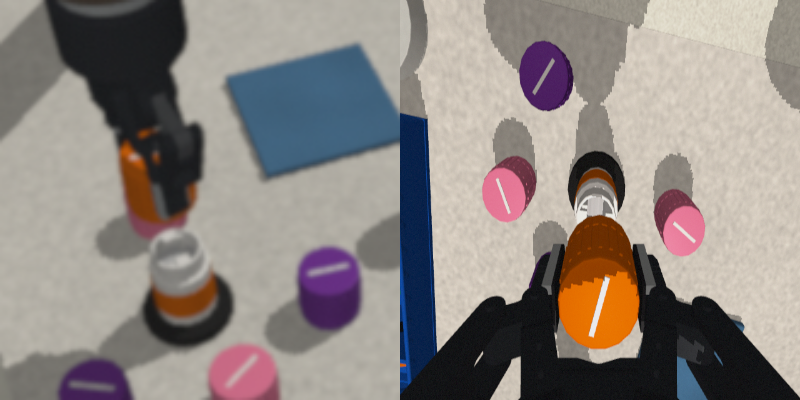

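The cap is held upright and clear: the white open neck is visible below it at crop (180,260). Now to the tile.

Request:
carry_out([
  [0, 0, 0, -40, 25, 0, -0.2],
  [0, 0, 0, -85, 52, 0, -0.2],
  [0, 0, 0, -130, 80, 0, -0.2],
  [0, 0, 0, -170, 105, 0, -0.2],
  [0, 0, 0, -198, 122, 0, -0.2],
])

```text
clock: 5.4
position: [441.2, -51.5, 145.8]
ee_rot: [0.765, -0.644, -0.001, 0.001]
contact_force: [1.3, 0.3, 0.1]
gripper_width: 44.5
grasp_force: 62.1
```

Request:
carry_out([
  [0, 0, 0, 0, 0, 20, -0.2],
  [0, 0, 0, 0, 0, 50, -0.2],
  [0, 0, 0, 0, 0, 80, -0.2],
  [0, 0, 0, 0, 0, 100, -0.2],
  [0, 0, 0, 0, 0, 105, -0.2],
])

```text
clock: 6.02
position: [442.1, -52.7, 39.9]
ee_rot: [0.765, -0.644, -0.001, 0.002]
contact_force: [0.6, -0.1, 0.2]
gripper_width: 44.7
grasp_force: 62.1
```

```bash
python3 - <<'E'
from bench import *;from h import *
s=read_state();S=get_image("scene");T=get_image("top")
print(s["position"],s["contact_force"],s["gripper_width"],s["grasp_force"])
cv2.imwrite("pics/t4.png",np.hstack([cv2.resize(S["color"][160:285,235:360],(400,400)),cv2.resize(T["color"][250:380,270:400],(400,400))]))
E
```

```text
[442.0777481  -52.67877395  39.90971329] [ 0.56574607 -0.07931753  0.22651708] 44.672740281725424 62.09768772125244
```

View pics/t4.png

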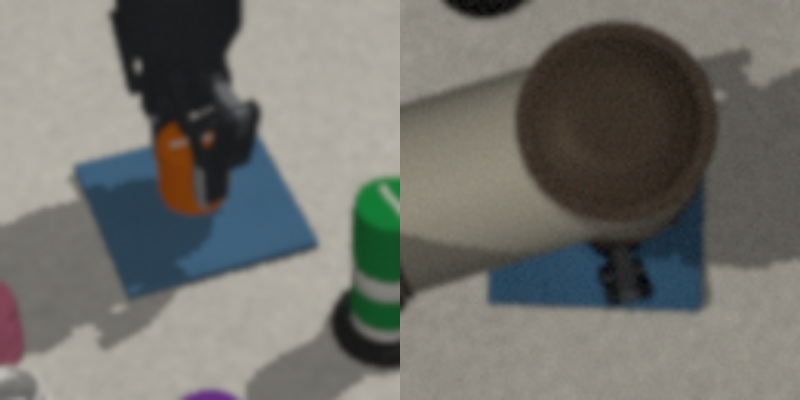

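The cap hangs upright over the middle of the tile, a few mm above it. Lowering to contact.

Request:
carry_out([
  [0, 0, 0, 0, 0, 2, -0.2],
  [0, 0, 0, 0, 0, 4, -0.2],
  [0, 0, 0, 0, 0, 5, -0.2],
  [0, 0, 0, 0, 0, 6, -0.2],
])

```text
clock: 6.62
position: [443.6, -52.3, 35.5]
ee_rot: [0.765, -0.644, 0.0, -0.0]
contact_force: [-0.5, 0.1, -1.1]
gripper_width: 44.6
grasp_force: 62.1
```

Request:
carry_out([
  [0, 0, 0, 0, 0, 1, -0.2],
  [0, 0, 0, 0, 0, 1, -0.2],
])

```text
clock: 6.88
position: [443.4, -52.3, 34.3]
ee_rot: [0.765, -0.644, -0.0, 0.0]
contact_force: [1.3, 0.3, -0.6]
gripper_width: 44.6
grasp_force: 62.1
```

Request:
carry_out([
  [0, 0, 0, 0, 0, 1, -0.2],
  [0, 0, 0, 0, 0, 2, -0.2],
  [0, 0, 0, 0, 0, 2, -0.2],
])

```text
clock: 7.25
position: [443.4, -52.3, 32.2]
ee_rot: [0.765, -0.644, -0.0, 0.0]
contact_force: [-0.8, -0.4, -0.2]
gripper_width: 44.6
grasp_force: 62.1
```

Request:
carry_out([
  [0, 0, 0, 0, 0, 1, -0.2],
  [0, 0, 0, 0, 0, 1, -0.2],
])

```text
clock: 7.5
position: [443.5, -52.3, 32.1]
ee_rot: [0.765, -0.644, 0.0, 0.0]
contact_force: [-2.0, 1.3, 7.3]
gripper_width: 44.6
grasp_force: 63.1
```

Request:
carry_out([
  [0, 0, 0, 0, 0, 1, -0.2],
  [0, 0, 0, 0, 0, 1, -0.2],
])

```text
clock: 7.75
position: [443.5, -52.3, 32.0]
ee_rot: [0.765, -0.644, 0.0, 0.0]
contact_force: [-4.8, 1.7, 18.1]
gripper_width: 44.9
grasp_force: 64.0
```

It is in contact. Easing the push, opening, then rising.

Request:
carry_out([
  [0, 0, 0, 0, 0, -1, -0.2],
  [0, 0, 0, 0, 0, -1, 0.15],
  [0, 0, 0, 0, 0, -1, 0.4],
  [0, 0, 0, 0, 0, -1, 0.8],
  [0, 0, 0, 0, 0, -1, 1],
])

```text
clock: 8.38
position: [443.5, -52.3, 31.2]
ee_rot: [0.765, -0.644, -0.0, 0.0]
contact_force: [-0.9, -0.2, 0.5]
gripper_width: 85.2
grasp_force: 0.0
```

Request:
carry_out([
  [0, 0, 0, 0, 0, 0, 1],
  [0, 0, 0, 0, 0, -10, 1],
  [0, 0, 0, 0, 0, -40, 1],
  [0, 0, 0, 0, 0, -80, 1],
  [0, 0, 0, 0, 0, -120, 1],
])

```text
clock: 9.0
position: [443.3, -52.4, 153.2]
ee_rot: [0.765, -0.644, 0.0, -0.0]
contact_force: [0.4, 0.1, -0.3]
gripper_width: 85.6
grasp_force: 0.0
```

Request:
carry_out([
  [0, 0, 0, 0, 0, -20, 1],
  [0, 0, 0, 0, 0, -20, 1],
  [0, 0, 0, 0, 0, -20, 1],
  [0, 0, 0, 0, 0, -20, 1],
])

```text
clock: 9.5
position: [442.7, -52.4, 170.2]
ee_rot: [0.765, -0.644, -0.001, 0.001]
contact_force: [-0.5, 0.9, -0.4]
gripper_width: 85.6
grasp_force: 0.0
```

```bash
python3 - <<'E'
from bench import *;from h import *
s=read_state();S=get_image("scene");W=get_image("wrist")
print(s["position"],s["contact_force"],s["gripper_width"])
c,t,m=blob(S,(5,170,60),(18,255,255),(293,215));print(c,t,plane(S,c,30))
cv2.imwrite("pics/t5.png",np.hstack([S["color"][130:330,200:480].repeat(2,0)[:, :].repeat(1,1)[:400],cv2.resize(W["color"],(400,400))]))
E
```

```text
[442.72760584 -52.42322952 170.24313417] [-0.48496908  0.94324069 -0.40670555] 85.61557337159111
[295.42011834 214.65285996] [285 201  21  29 507] [441.8269639  -49.91000399  30.        ]
```

View pics/t5.png

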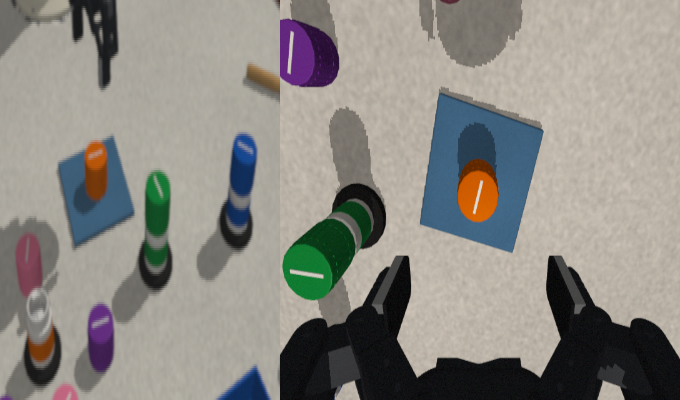

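The orange cap stands upright mid-tile (measured at 442,-50 against the tile centre at 443,-52). The gripper is clear, and the blue and green pots are still closed.

```bash
python3 -c "
from bench import *
print(job_done())"
```

```text
the job is handed in; nothing more can be done
None
```

The orange pot is open, its cap stands upright and released near the centre of the blue tile, the blue and green pots are still closed, and the job is handed in (no verdict was returned).

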